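# Make up two injector service kits

## Task

Make up two service kits from the loose parts on the bench top (not from the bins): in the large three-compartment tray lay the injector along the channel, stand the flanged solenoid in the wider pocket (flange along its long side) and the hexagonal cap nut in the narrower one. In the small two-compartment tray stand the thick collar in the larger pocket and the slim sleeve in the smaller one. All must end upright and flat on the pocket floors; leave the spool-shaped plunger standing where it is.

Things in the scene. Friction and masses are not known exactly. Their poses are not given: they have to be found in the camera images.
- tray_three: Grey fixed kit tray, 134 (x) by 168 mm (y); origin: centre of underside, z up. Floor 3 mm above the origin; 4 mm walls end 9 mm above it (6 above the floor). Long channel 60 (x) by 160 mm (y), centre x=-33, y=0 mm. Wider pocket 62 (x) by 92 (y), centre x=32, y=-34. Narrower pocket 62 (x) by 64 (y), centre x=32, y=48.
- tray_two: Smaller grey fixed kit tray, 72 (x) by 140 mm (y); origin: centre of underside, z up. Floor 3 mm above the origin; 4 mm walls end 9 mm above it. Larger pocket 64 (x) by 80 mm (y), centre x=0, y=-26 mm. Smaller pocket 64 (x) by 48 (y), centre x=0, y=42.
- injector: Injector lying on the bench along its x (-70 to 70 mm), 0.35 kg; origin under mid length, z up. Thin nozzle to x=-45, brass nut 22 mm thick to -20, steel body 30 mm thick from -20 to 29 (axis 15 mm up), dark square head 32 wide, 30 high from 29 to 59 (stops rolling), stub on it 42 mm high at x=46, two pins. Mass centre near x=13: grip the body across y at x=11. Either way round in the channel.
- solenoid: Solenoid, 0.2 kg, upright on the bench; origin: centre of underside, z up. Steel foot flange 70 (x) by 34 mm (y), 6 thick; centred on it a dark round body 34 mm in diameter up to 40 mm; black plug socket near the top at +x, out to x=31, 16 wide. Grip the body across y. The flange fits the wider pocket only along the tray's y, either way round.
- cap_nut: Brass injector cap nut, about 0.14 kg, standing upright on the bench; origin at the centre of its underside, z up. Round skirt 26 mm in diameter up to 14 mm, above it a hexagon, 30 mm across flats and 35 mm across corners, up to the top at 40 mm; two flats face +y and -y.
- collar: Thick plain steel collar (a wide ring), 46 mm outside and 28 mm inside diameter, 36 mm tall, about 0.22 kg, standing upright on the bench; origin at the centre of its underside, z up.
- sleeve: Slim plain steel sleeve (a tube), 26 mm outside and 16 mm inside diameter, 42 mm tall, about 0.1 kg, standing upright on the bench; origin at the centre of its underside, z up.
- plunger: Dark steel spool-shaped plunger, foot 34 mm in diameter, narrow waist, head 28 mm in diameter, 38 mm tall, standing upright on the bench; origin at the centre of its underside, z up. Belongs to neither kit: to be left where it stands.

How it is judged:
By the outcome, as a careful person would: the job done as asked, in the order asked, and still so for the second after the job is handed in, with the robot touching nothing.
It also fails if it takes over 115 s, if anything falls off the work surface, if the arm or the gripper's body presses on something with over 40 N, if the wrist force passes 120 N, or if a joint passes its speed limit or range.

## Robot

A 6-joint arm with a two-finger parallel gripper is mounted at the origin on the work surface. World frame = base frame: x ahead of the robot, y to its left, z up, the work surface at z = 0. Lengths are in mm, angles in rad, forces in N, time in s.
With the tool pointing down it reaches from about 425 to 950 mm from the base axis. Payload 14.7 kg.
Tool frame: the origin (TCP) lies on the centre line of the jaws, within the pads' length; the fingertips stand 17 mm ahead of it and the grasp point (between the pads) lies 2 mm behind it; z points along the fingers, y is the line along which they close (so a half turn about z gives the same grasp; the last joint's range is limited). The gripper opens to 85 mm and grips with 20 to 120 N. Pads are 22 mm wide; open, the fingers measure 114 mm over their backs; the gripper's body (76 mm by 85 mm) begins 54 mm behind the grasp point. The pads swing forward as they close: fully open they stand 13 mm farther back than shut.
Start: joints at [1.23, 0.48, 1.596, -0, 1.065, -0.047], TCP at [188.21, 622.149, 248.297] pointing down, gripper open.
Joint ranges: [-2.75, 2.75], [-0.82, 2.05], [0.23, 2.67], [-1.56, 4.7], [0.09, 2.69], [-2.92, 2.92]. Speed limits (rad/s): [1.89, 1.89, 2.39, 3.01, 3.01, 3.01].

## Interface

Orientations are given as a unit quaternion [x, y, z, w].
In Python, from cell import robot gives the robot as it stands.
- The arm moves only by the shell command python3 -m inch 'ROWS' [OPENING]. ROWS is a JSON object of lists of equal length, an entry for each row: "translation": the shift along the tool's x, y, z in cm, a list of three; "delta_rot": the turn, a rotation vector about the tool's x, y, z in degrees, a list of three. In form: {"translation": [[tx, ty, tz], ...], "delta_rot": [[rx, ry, rz], ...]}. A call has 1 to 10 rows; each row shifts and turns the commanded pose from where the row before left it, along the tool's axes as they then stand; what a row does not reach is not made up. A row lasts 1/12 s, in which the tool goes at most 41.7 mm and 7.16 degrees, less where a joint would pass 70% of its speed; a pose out of reach is approached as far as the arm can. A call with a gripper value outside its range is refused whole. OPENING is the finger opening in cm, from 0 to 8.54, set as the call begins (- or left out, the last holds). The fingers move at their own pace and stop on an object; the grip force is fixed at half the most. Time passes only in rows, so rows that do not move let the fingers close. It gives the time, the measured TCP pose, the force, the opening and the grip force at its end, in the units of the state.
- robot.sense(): the state, without advancing time (a new reading comes with each control period).
- robot.snapshot(name): name is "scene" or "top" or "wrist"; returns a dict with "image" (384x512x3 uint8, blue, green, red), "range_z" (384x512 float32, mm along the optical axis (not along the pixel's ray), 0 where there is no reading), "intrinsics" (3x3 intrinsics, pixels), "R" (3x3) and "t" (3): a world point X has camera coordinates R X + t; the wrist camera has in their place "tool_from_camera" (4x4, takes a point from camera to tool coordinates, whose origin is the TCP and whose axes are the flange's). Camera axes: x right, y down, z forward; pixel columns grow to the right and rows downward; lengths in mm; the calibration is good to about 2 mm. A picture is of the moment at which its call begins: read the wrist's pose just before it.
- robot.hand_in(): hands the job in; it is judged then, once.
Trained networks look in the newest picture that a camera, given by its name, has taken for a name from the list of things; names that differ only in an ending like _2 or _b are one class to them, and where a whole thing is asked for, a point or a joint stands for the part that bears it (a point fixed in the world has none). Each returns a list of dicts, best first, with "score" (0 to 1); they miss things now and then, are a little off and sometimes report something else, mostly with a low value. They report only what shows in the picture. A call takes as long as a camera call.
- robot.trace(camera, query): "pixels" (384x512 bool, what is visible of it).
- robot.mark_of(camera, query): "at" ([x, y, z] in mm, in world coordinates, good to about 4 mm: a listed point, or the origin of a listed thing).
The state is a dict: "t": time; "q": joint angles; "joint_vel": joint speeds; "tau": joint torques, N m; "tool_pos": TCP position; "ee_rot": TCP orientation; "contact_force": force on the tool from outside, world axes, zero at the start; "moment": the same for the moment, N m; "finger_gap": finger opening in mm; "gripper_force": force on a finger pad.
Only numpy, scipy, OpenCV 4.12 (cv2) and the standard library are available. Lean on these libraries where they do the work, as an engineer would, in place of code of your own. Each camera call takes 0.05 s, during which the arm holds its last target. There are 200 camera calls.

## Working session

There is one attempt and no reset: what is moved stays moved. The work goes in short steps, Python scripts to look and compute and a shell command to move; the robot and the scene stay as the last step left them, time stands still between calls to the robot, and variables do not carry over. Pictures are saved under pics/ and viewed, at most 14 in all, crops included, and the job is handed in when it is done.

```bash
ls; mkdir -p pics
cat > h.py <<'E'
import numpy as np, cv2
from cell import robot
from scipy.spatial.transform import Rotation as Ro
def snap(n):
    s=robot.sense(); c=robot.snapshot(n)
    if n=="wrist":
        T=np.eye(4);T[:3,:3]=Ro.from_quat(s["ee_rot"]).as_matrix();T[:3,3]=s["tool_pos"]
        c["W"]=T@c["tool_from_camera"]
    else:
        R=np.array(c["R"]);W=np.eye(4);W[:3,:3]=R.T;W[:3,3]=-R.T@np.array(c["t"]);c["W"]=W
    return c
def cloud(c):
    K=np.array(c["intrinsics"]);z=c["range_z"];v,u=np.mgrid[:z.shape[0],:z.shape[1]]
    P=np.stack([(u-K[0,2])/K[0,0]*z,(v-K[1,2])/K[1,1]*z,z],-1)
    W=c["W"];X=P@W[:3,:3].T+W[:3,3];X[z<=0]=np.nan
    return X
E
python3 - <<'E'
from h import *
s=robot.sense();print({k:np.round(v,3) for k,v in s.items()})
for n in ("top","scene"):
    c=snap(n);cv2.imwrite(f"pics/{n}0.png",c["image"]);X=cloud(c)
    print(n)
    for q in "tray_three tray_two injector solenoid cap_nut collar sleeve plunger".split():
        m=robot.mark_of(n,q);t=robot.trace(n,q)
        print(q,[(np.round(a["at"]),round(a["score"],2)) for a in m[:3]])
        for a in t[:2]:
            p=a["pixels"];Y=X[p];Y=Y[~np.isnan(Y[:,0])]
            vv,uu=np.nonzero(p)
            if len(Y): print("   tr",round(a["score"],2),p.sum(),(int(uu.mean()),int(vv.mean())),np.round(np.median(Y,0)),cv2.minAreaRect(Y[:,:2].astype(np.float32)),np.round(np.percentile(Y[:,2],[2,98])))
E
```

```text
pics
{'t': np.float64(0.0), 'q': array([ 1.23 ,  0.481,  1.597, -0.   ,  1.065, -0.047]), 'joint_vel': array([ 0.002,  0.001, -0.   ,  0.001,  0.001,  0.002]), 'tau': array([-2.0000e-03, -9.5063e+01, -4.3019e+01, -0.0000e+00,  1.3000e-02,
       -0.0000e+00]), 'tool_pos': array([188.099, 621.787, 247.68 ]), 'ee_rot': array([ 0.146,  0.989, -0.001, -0.   ]), 'contact_force': array([0.191, 0.662, 0.758]), 'moment': array([ 0.01 , -0.014,  0.017]), 'gripper_force': np.float64(0.0), 'finger_gap': np.float64(85.695)}
top
tray_three [(array([ 569., -285.,   -2.]), 0.96)]
   tr 0.95 3308 (368, 182) [ 561. -286.    4.] ((561.12646484375, -285.2156066894531), (169.43606567382812, 132.45370483398438), 73.38714599609375) [ 0. 11.]
tray_two [(array([555., 274.,  -4.]), 0.63), (array([591.,  52.,  -1.]), 0.26)]
   tr 0.6 1569 (152, 187) [552. 273.   4.] ((553.98291015625, 274.1644287109375), (144.35154724121094, 75.60734558105469), 18.32375144958496) [-0. 12.]
injector [(array([447., -46.,  -1.]), 0.88)]
   tr 0.88 492 (274, 232) [435. -39.  28.] ((445.8586730957031, -39.755958557128906), (29.685
[... 2141 characters left out ...]
[(array([374., 290.,  -3.]), 0.84), (array([592.,  45.,  -2.]), 0.22)]
   tr 0.85 323 (396, 224) [387. 292.  33.] ((378.2483215332031, 290.05902099609375), (31.213163375854492, 34.71640396118164), 87.8822250366211) [ 1. 41.]
collar [(array([ 378., -283.,    2.]), 0.78)]
   tr 0.73 252 (208, 135) [ 389. -273.   25.] ((377.5758361816406, -285.9123229980469), (57.286014556884766, 44.85871124267578), 49.99396514892578) [ 2. 36.]
sleeve [(array([594.,  47.,  -2.]), 0.59)]
plunger [(array([688.,  16.,  -1.]), 0.82), (array([450., -40.,  -1.]), 0.72)]
   tr 0.82 307 (198, 242) [696.  21.  19.] ((691.7041015625, 15.712200164794922), (35.24555206298828, 30.42104148864746), 39.5504264831543) [ 3. 39.]
```

Run:
```python
import cv2
i=cv2.imread("pics/top0.png")[90:300,90:440];cv2.imwrite("pics/t1.png",cv2.resize(i,(800,480),interpolation=cv2.INTER_CUBIC))
i=cv2.imread("pics/scene0.png");cv2.imwrite("pics/s1.png",cv2.resize(i,(800,600),interpolation=cv2.INTER_CUBIC))
```

```text
(no output)
```

View pics/t1.png

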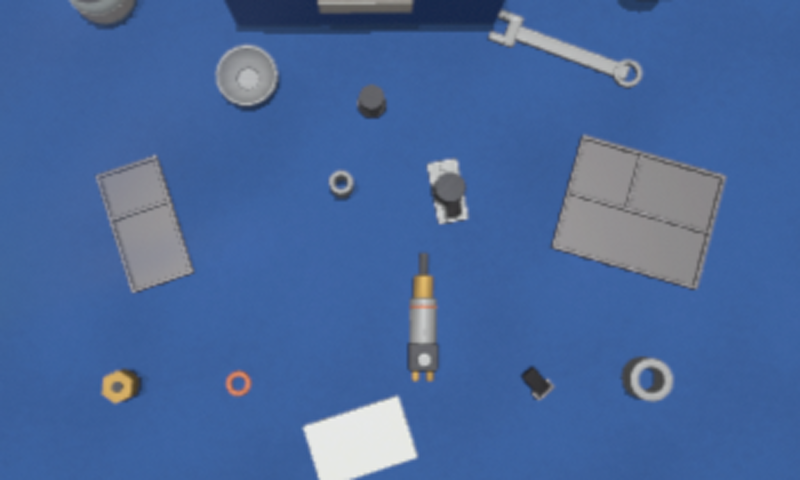

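View pics/s1.png

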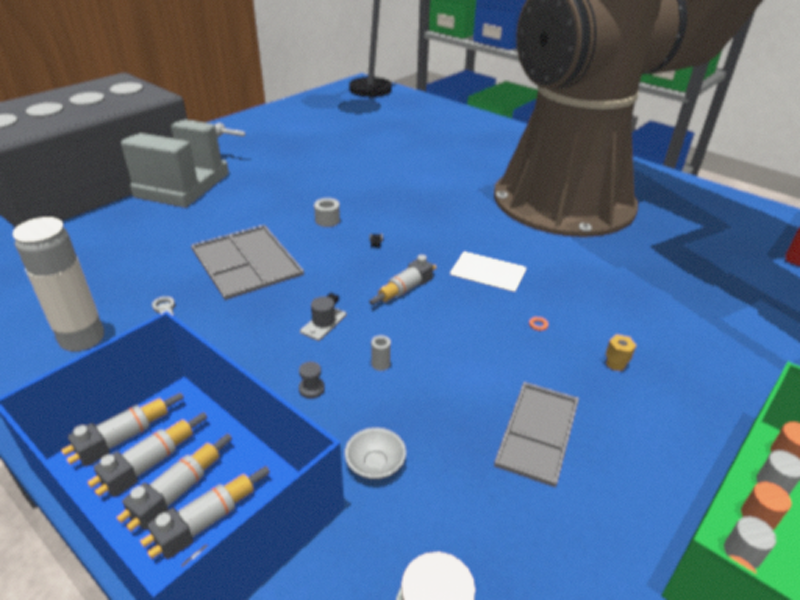

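The top view shows tray_three with its channel on the near side and the wider pocket on the right (world −y). The larger pocket of tray_two is near. The injector's nozzle points away from the robot, the solenoid's plug points towards it, and the nut is bottom left.

```bash
cat >> h.py <<'E'
def plan(*wps):
    """waypoints x,y,z,closing angle deg(None keep); prints tool-frame shift (cm) with the current axes, then turn about tool z"""
    s=robot.sense();R=Ro.from_quat(s["ee_rot"]).as_matrix();p=np.array(s["tool_pos"])
    print("pose",np.round(p,1),"closing",round(np.degrees(np.arctan2(R[1,1],R[0,1])),1),"tilt",np.round(R[:2,2],4),"gap",round(float(s["finger_gap"]),1),"t",round(float(s["t"]),2),"q6",round(float(s["q"][5]),2))
    for x,y,z,a in wps:
        c=np.degrees(np.arctan2(R[1,1],R[0,1]))
        d=R.T@(np.array([x,y,z])-p)/10; r=0 if a is None else -((a-c+90)%180-90)
        print("shift cm",np.round(d,2),"rows>=",int(np.ceil(np.linalg.norm(d)/4.1)),"then rz",round(r,1)," (other way",round(r-180*np.sign(r),1),")")
        R=R@Ro.from_rotvec([0,0,np.radians(r)]).as_matrix();p=np.array([x,y,z])
E
python3 - <<'E'
from h import *
c=snap("wrist");print(np.round(c["tool_from_camera"],3),c["intrinsics"])
plan((560,260,250,None),(500,-45,250,90))
E
```

```text
[[  -0.      -0.952   -0.307   78.392]
 [   1.      -0.      -0.       0.949]
 [   0.      -0.307    0.952 -125.314]
 [   0.       0.       0.       1.   ]] [[299.50378526   0.         257.59864131]
 [  0.         299.50378526 190.96123585]
 [  0.           0.           1.        ]]
pose [188.2 622.1 248.3] closing 73.2 tilt [-0. -0.] gap 85.3 t 1.75 q6 -0.05
shift cm [-46.08 -23.89  -0.17] rows>= 13 then rz 0  (other way 0 )
shift cm [ -3.09 -30.93   0.  ] rows>= 8 then rz -16.8  (other way 163.2 )
```

```bash
python3 -m inch '{"translation":[[-3.6,-1.85,0],[-3.6,-1.85,0],[-3.6,-1.85,0],[-3.6,-1.85,0],[-3.6,-1.85,0],[-3.6,-1.85,0],[-3.6,-1.85,0],[-3.6,-1.85,0],[-3.6,-1.85,0],[-3.6,-1.85,0]],"delta_rot":[[0,0,0],[0,0,0],[0,0,0],[0,0,0],[0,0,0],[0,0,0],[0,0,0],[0,0,0],[0,0,0],[0,0,0]]}'
python3 -m inch '{"translation":[[-3.6,-1.85,0],[-3.6,-1.85,0],[-3,-1.7,0],[-0.3,-3.8,0],[-0.3,-3.8,0],[-0.3,-3.8,0],[-0.3,-3.8,0],[-0.3,-3.8,0],[-0.3,-3.8,0],[-0.3,-3.8,0]],"delta_rot":[[0,0,0],[0,0,0],[0,0,0],[0,0,0],[0,0,0],[0,0,0],[0,0,0],[0,0,0],[0,0,0],[0,0,0]]}'
python3 -m inch '{"translation":[[-0.3,-3.8,0],[0,0,0],[0,0,0],[0,0,0],[0,0,0]],"delta_rot":[[0,0,0],[0,0,-5.6],[0,0,-5.6],[0,0,-5.6],[0,0,0]]}'
python3 - <<'E'
from h import *
plan((440,-45,180,90))
E
```

```text
t: 2.58
tool_pos: [480.4, 339.2, 248.5]
ee_rot: [0.146, 0.989, 0.0, 0.0]
contact_force: [1.1, 0.9, -0.2]
finger_gap: 85.1
gripper_force: 0.0
t: 3.42
tool_pos: [503.6, -2.7, 248.5]
ee_rot: [0.146, 0.989, 0.0, 0.0]
contact_force: [1.4, -1.1, 0.2]
finger_gap: 85.4
gripper_force: 0.0
t: 3.83
tool_pos: [496.1, -38.7, 248.4]
ee_rot: [-0.002, 1.0, -0.0, 0.0]
contact_force: [1.1, 0.4, -0.7]
finger_gap: 85.4
gripper_force: 0.0
pose [496.1 -38.7 248.4] closing 90.2 tilt [ 0.0003 -0.    ] gap 85.4 t 3.83 q6 -1.71
shift cm [ 5.62 -0.61  6.84] rows>= 3 then rz 0.2  (other way -179.8 )
```

```bash
python3 -m inch '{"translation":[[2,-0.2,2.3],[2,-0.2,2.3],[1.6,-0.2,2.3],[0,0,0]],"delta_rot":[[0,0,0],[0,0,0],[0,0,0],[0,0,0]]}' 6
cat >> h.py <<'E'
def see(q,name=None,lo=4,cam="wrist",k=1):
    c=snap(cam);X=cloud(c)
    if name: cv2.imwrite(f"pics/{name}.png",c["image"])
    for a in robot.mark_of(cam,q)[:2]: print(q,"mark",np.round(a["at"],1),round(a["score"],2))
    for a in robot.trace(cam,q)[:k]:
        m=cv2.erode(a["pixels"].astype(np.uint8),np.ones((3,3)))>0
        Y=X[m];Y=Y[~np.isnan(Y[:,0])];Y=Y[Y[:,2]>lo]
        r=cv2.minAreaRect(Y[:,:2].astype(np.float32));B=cv2.boxPoints(r)
        e=B[1]-B[0],B[2]-B[1]
        print(q,"trace",round(a["score"],2),"n",len(Y),"centre",np.round(r[0],1),"sides",[(round(float(np.linalg.norm(v)),1),round(float(np.degrees(np.arctan2(v[1],v[0])))%180,1)) for v in e],"z",np.round(np.percentile(Y[:,2],[2,50,98]),1))
    return c,X
E
python3 - <<'E'
from h import *
c,X=see("injector","w1",14)
K=c["intrinsics"]
z=X[...,2];m=robot.trace("wrist","injector")[0]["pixels"]&(z>14)
Y=X[m][:,:2];u=np.linalg.svd(Y-Y.mean(0),full_matrices=False)[2][0];print("axis",np.degrees(np.arctan2(u[1],u[0])))
b=Y[(Y[:,0]>410)&(Y[:,0]<460)];print("mean y body",[(x,np.round([*np.percentile(Y[abs(Y[:,0]-x)<5,1],[3,97])],1)) for x in range(380,520,10)])
E
```

```text
t: 4.17
tool_pos: [434.9, -43.7, 176.1]
ee_rot: [0.002, 1.0, 0.001, -0.004]
contact_force: [-1.5, 1.0, -0.9]
finger_gap: 60.1
gripper_force: 0.0
injector mark [448.3 -39.5  -2.5] 0.58
injector trace 0.57 n 3098 centre [447.1 -40. ] sides [(138.1, 178.4), (29.2, 88.4)] z [17.3 28.1 41.8]
axis -1.3118364120628492
mean y body [(380, array([-49.7, -27.3])), (390, array([-53.1, -24.8])), (400, array([-53.3, -24.1])), (410, array([-54.3, -24. ])), (420, array([-53.4, -25.6])), (430, array([-53.2, -26.1])), (440, array([-53.5, -26.6])), (450, array([-53.8, -26.6])), (460, array([-54.5, -26.5])), (470, array([-51.4, -28.6])), (480, array([-50.8, -30.2])), (490, array([-50.9, -30.3])), (500, array([-45.8, -36.3])), (510, array([-45.9, -36.8]))]
```

View pics/w1.png

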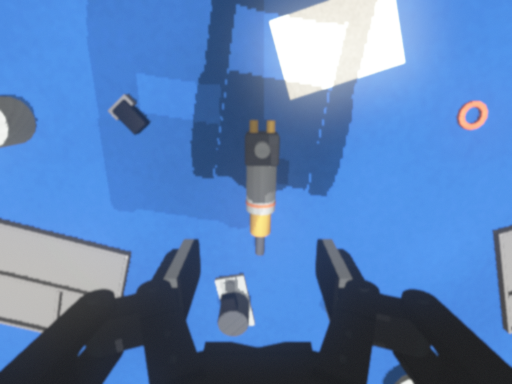

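The injector sits at about pixel (260,180), nozzle down-image (world +x), centred between the fingers.

Run:
```python
from h import *
plan((436,-40,25,88.6))
```

```text
pose [441.5 -44.3 180.1] closing 89.9 tilt [ 0.0017 -0.0003] gap 59.9 t 4.37 q6 -1.74
shift cm [ 0.58  0.43 15.5 ] rows>= 4 then rz 1.3  (other way -178.7 )
```

```bash
python3 -m inch '{"translation":[[0.3,0.2,3.6],[0.25,0.2,3.6],[0,0,3.6],[0,0,2.7],[0,0,2],[0,0,0],[0,0,0]],"delta_rot":[[0,0,0.7],[0,0,0.7],[0,0,0],[0,0,0],[0,0,0],[0,0,0],[0,0,0]]}'
python3 -m inch '{"translation":[[0,0,0],[0,0,0],[0,0,0],[0,0,0],[0,0,0],[0,0,0],[0,0,0]],"delta_rot":[[0,0,0],[0,0,0],[0,0,0],[0,0,0],[0,0,0],[0,0,0],[0,0,0]]}' 0
python3 -m inch '{"translation":[[0,0,0],[0,0,-1],[0,0,-2],[0,0,-3],[0,0,-4],[0,0,0]],"delta_rot":[[0,0,0],[0,0,0],[0,0,0],[0,0,0],[0,0,0],[0,0,0]]}'
python3 - <<'E'
from h import *
see("injector")
see("tray_three",cam="top",lo=-5)
a=np.radians(-16.6);R=np.array([[np.cos(a),-np.sin(a)],[np.sin(a),np.cos(a)]])
print("grip target",[np.array([562,-286])+R@np.array([-33,s]) for s in (11,-11)])
E
```

```text
t: 4.95
tool_pos: [435.3, -40.2, 24.2]
ee_rot: [0.013, 1.0, 0.0, -0.0]
contact_force: [-0.0, 0.8, 1.1]
finger_gap: 60.5
gripper_force: 0.0
t: 5.53
tool_pos: [436.0, -40.4, 26.0]
ee_rot: [0.013, 1.0, -0.0, 0.002]
contact_force: [-1.1, 2.6, 17.6]
finger_gap: 27.8
gripper_force: 57.9
t: 6.03
tool_pos: [437.5, -40.7, 130.5]
ee_rot: [0.013, 1.0, -0.001, 0.004]
contact_force: [4.3, 0.5, -3.6]
finger_gap: 27.4
gripper_force: 61.5
injector mark [451.7 -39.9 102.7] 0.64
injector trace 0.6 n 10788 centre [434.8 -40.5] sides [(110.0, 178.0), (31.1, 88.0)] z [120.7 132.9 146.1]
tray_three mark [ 566.6 -284.4    3.2] 0.79
tray_three trace 0.6 n 3134 centre [ 561.1 -284.7] sides [(130.4, 163.1), (165.4, 73.1)] z [ 0.2  3.9 10.9]
grip target [array([ 533.51792708, -266.03073556]), array([ 527.232783  , -287.11383219])]
```

Run:
```python
from h import *
c=snap("wrist");cv2.imwrite("pics/w2.png",c["image"])
K=np.array(c["intrinsics"]);z=c["range_z"];v,u=np.mgrid[:384,:512]
P=np.stack([(u-K[0,2])/K[0,0]*z,(v-K[1,2])/K[1,1]*z,z],-1);T=c["tool_from_camera"];X=P@T[:3,:3].T+T[:3,3]
m=(z>0)&(abs(X[...,0])<9)&(abs(X[...,1])>17)&(abs(X[...,1])<32)&(X[...,2]<60)
print(m.sum(),np.percentile(X[m][:,2],[50,90,97,99,100]))
for y0 in range(-32,33,4):
    k=m&(abs(X[...,1]-y0)<2)
    if k.sum()>3: print(y0,k.sum(),np.round(X[k][:,2].max(),1))
```

```text
1571 [-28.14867115   2.73683384   7.46457411   9.48467984  10.59613234]
-32 308 -24.6
-28 273 6.4
-24 251 10.5
-20 61 9.7
16 12 -19.8
24 221 10.6
28 197 9.6
32 247 -23.6
```

View pics/w2.png

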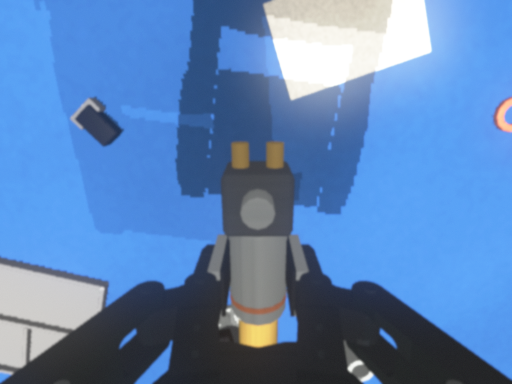

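Run:
```python
from h import *
plan((533,-266,150,-16.8))
```

```text
pose [433.9 -40.2 123.3] closing 88.6 tilt [-0.002   0.0003] gap 27.5 t 6.38 q6 -1.71
shift cm [-10.46 -22.33  -2.7 ] rows>= 7 then rz -74.6  (other way 105.4 )
```

```bash
python3 -m inch '{"translation":[[-0.5,-1.1,-1],[-1.2,-2.6,-1],[-1.5,-3.2,-0.7],[-1.6,-3.4,0],[-1.6,-3.4,0],[-1.6,-3.4,0],[-1.4,-3,0],[-1,-2.2,0],[0,0,0],[0,0,0]],"delta_rot":[[0,0,0],[0,0,0],[0,0,0],[0,0,0],[0,0,0],[0,0,0],[0,0,0],[0,0,0],[0,0,4],[0,0,6]]}'
python3 -m inch '{"translation":[[0,0,0],[0,0,0],[0,0,0],[0,0,0],[0,0,0],[0,0,0],[0,0,0],[0,0,0],[0,0,0],[0,0,0]],"delta_rot":[[0,0,7],[0,0,7],[0,0,7],[0,0,7],[0,0,7],[0,0,7],[0,0,7],[0,0,7],[0,0,7],[0,0,7]]}'
python3 -m inch '{"translation":[[0,0,0],[0,0,0],[0,0,0],[0,0,0],[0,0,0],[0,0,0]],"delta_rot":[[0,0,7],[0,0,7],[0,0,7],[0,0,4.4],[0,0,0],[0,0,0]]}'
python3 - <<'E'
from h import *
c,X=see("tray_three","w3",-3)
see("injector",lo=14)
plan((533,-266,60,-16.8))
E
```

```text
t: 7.22
tool_pos: [532.8, -267.1, 149.4]
ee_rot: [0.102, 0.995, 0.0, -0.001]
contact_force: [-0.2, 1.2, -5.0]
finger_gap: 27.7
gripper_force: 61.3
t: 8.05
tool_pos: [532.4, -265.4, 149.7]
ee_rot: [0.655, 0.756, -0.0, -0.001]
contact_force: [0.6, 0.5, -3.7]
finger_gap: 27.8
gripper_force: 61.4
t: 8.55
tool_pos: [532.6, -265.5, 150.1]
ee_rot: [0.802, 0.597, -0.0, -0.001]
contact_force: [-0.3, -0.8, -3.9]
finger_gap: 28.1
gripper_force: 61.3
tray_three mark [ 564.2 -283.6   -2.6] 0.6
tray_three trace 0.56 n 14867 centre [ 564.3 -284.5] sides [(133.0, 163.5), (166.5, 73.5)] z [1.2 2.8 9.2]
injector mark [ 528.  -275.8  126.7] 0.77
injector trace 0.72 n 10798 centre [ 534.5 -262. ] sides [(31.3, 163.3), (110.7, 73.3)] z [141.3 153.3 166.7]
pose [ 533.  -265.8  151.2] closing -16.8 tilt [-0.0002  0.0001] gap 27.4 t 8.85 q6 -0.22
shift cm [-0.02  0.01  9.12] rows>= 3 then rz 0.0  (other way -180.0 )
```

View pics/w3.png

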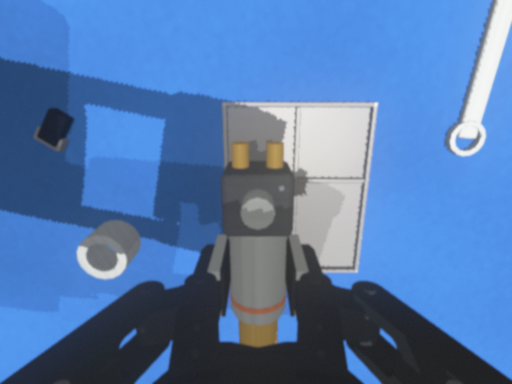

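```bash
python3 -m inch '{"translation":[[0.2,0.2,2],[0,0,3.4],[0,0,3.4],[0,0,2],[0,0,0.6],[0,0,0.4],[0,0,0]],"delta_rot":[[0,0,0],[0,0,0],[0,0,0],[0,0,0],[0,0,0],[0,0,0],[0,0,0]]}'
python3 -m inch '{"translation":[[0,0,0.1],[0,0,0.1],[0,0,0]],"delta_rot":[[0,0,0],[0,0,0],[0,0,0]]}'
```

```text
t: 9.43
tool_pos: [535.8, -264.6, 33.4]
ee_rot: [0.803, 0.596, 0.0, 0.0]
contact_force: [-0.3, -0.0, -2.9]
finger_gap: 27.5
gripper_force: 61.1
t: 9.68
tool_pos: [536.2, -264.8, 32.4]
ee_rot: [0.803, 0.596, 0.0, 0.001]
contact_force: [0.0, -0.1, -3.6]
finger_gap: 27.6
gripper_force: 61.1
```

```bash
python3 -m inch '{"translation":[[0,0,0.1],[0,0,0.1],[0,0,0]],"delta_rot":[[0,0,0],[0,0,0],[0,0,0]]}'
python3 -m inch '{"translation":[[0,0,0.05],[0,0,0.05],[0,0,0]],"delta_rot":[[0,0,0],[0,0,0],[0,0,0]]}'
```

```text
t: 9.93
tool_pos: [535.6, -264.5, 29.4]
ee_rot: [0.803, 0.596, 0.0, 0.0]
contact_force: [-0.6, 0.1, -4.3]
finger_gap: 27.8
gripper_force: 61.1
t: 10.18
tool_pos: [535.6, -264.5, 29.1]
ee_rot: [0.803, 0.596, 0.0, 0.0]
contact_force: [-4.1, 1.1, 11.5]
finger_gap: 27.8
gripper_force: 63.2
```

```bash
python3 -m inch '{"translation":[[0,0,0],[0,0,0],[0,0,-0.3],[0,0,-1.5],[0,0,-3],[0,0,-4],[0,0,-3],[0,0,-2],[0,0,0]],"delta_rot":[[0,0,0],[0,0,0],[0,0,0],[0,0,0],[0,0,0],[0,0,0],[0,0,0],[0,0,0],[0,0,0]]}' 4.5
python3 - <<'E'
from h import *
see("injector",lo=14);see("tray_three",lo=-3)
plan((585,-70,180,-82.1))
E
```

```text
t: 10.93
tool_pos: [537.7, -265.6, 171.1]
ee_rot: [0.803, 0.596, 0.001, 0.003]
contact_force: [1.6, -1.1, 1.3]
finger_gap: 44.8
gripper_force: 0.0
injector mark [ 5.336e+02 -2.727e+02 -4.000e-01] 0.7
injector trace 0.7 n 3173 centre [ 532.1 -273.6] sides [(29.2, 162.6), (137.3, 72.6)] z [20.6 31.3 44.8]
tray_three mark [ 563.4 -282.4   -3.8] 0.7
tray_three trace 0.78 n 16120 centre [ 564. -285.] sides [(131.9, 163.2), (165.4, 73.2)] z [1.2 2.8 9.2]
pose [ 534.9 -264.1  165.1] closing -16.8 tilt [-0.0017  0.001 ] gap 44.9 t 11.23 q6 -0.22
shift cm [20.03 -0.83 -1.48] rows>= 5 then rz 65.3  (other way -114.7 )
```

```bash
python3 -m inch '{"translation":[[1.5,0,-0.5],[3,-0.2,-0.5],[4,-0.2,-0.5],[4,-0.2,0],[4,-0.2,0],[3.5,0,0],[0,0,0],[0,0,0],[0,0,0],[0,0,0]],"delta_rot":[[0,0,0],[0,0,0],[0,0,0],[0,0,0],[0,0,0],[0,0,0],[0,0,6.3],[0,0,7],[0,0,7],[0,0,7]]}' 6
python3 -m inch '{"translation":[[0,0,0],[0,0,0],[0,0,0],[0,0,0],[0,0,0],[0,0,0],[0,0,0]],"delta_rot":[[0,0,7],[0,0,7],[0,0,7],[0,0,7],[0,0,7],[0,0,3],[0,0,0]]}'
python3 - <<'E'
from h import *
c,X=see("solenoid","w4",2)
m=robot.trace("wrist","solenoid")[0]["pixels"]
for lo,hi in ((2,12),(36,50)):
    Y=X[m&(X[...,2]>lo)&(X[...,2]<hi)][:,:2];r=cv2.minAreaRect(Y.astype(np.float32));print(lo,r,np.median(Y,0))
plan((590,-70,29,None))
E
```

```text
t: 12.07
tool_pos: [585.5, -69.5, 180.7]
ee_rot: [0.922, 0.387, -0.001, -0.0]
contact_force: [-0.4, -0.8, 0.8]
finger_gap: 60.4
gripper_force: 0.0
t: 12.65
tool_pos: [585.5, -70.0, 180.7]
ee_rot: [0.998, 0.067, -0.001, -0.0]
contact_force: [0.3, 0.8, 0.1]
finger_gap: 60.0
gripper_force: 0.0
solenoid mark [586.2 -71.4   1.1] 0.85
solenoid trace 0.67 n 2097 centre [590.1 -70. ] sides [(31.7, 100.3), (69.1, 10.3)] z [ 4.6 37.5 40.7]
2 ((590.0628662109375, -69.96517944335938), (69.15106964111328, 34.03153991699219), 10.323266983032227) [610.69181699 -65.90341108]
36 ((582.9775390625, -70.905029296875), (47.337913513183594, 31.593128204345703), 7.930310249328613) [587.55807972 -71.10245115]
pose [585.7 -70.4 181.1] closing -82.0 tilt [-0.0005  0.0001] gap 59.6 t 12.85 q6 1.26
shift cm [ 0.44  0.02 15.21] rows>= 4 then rz 0  (other way 0 )
```

View pics/w4.png

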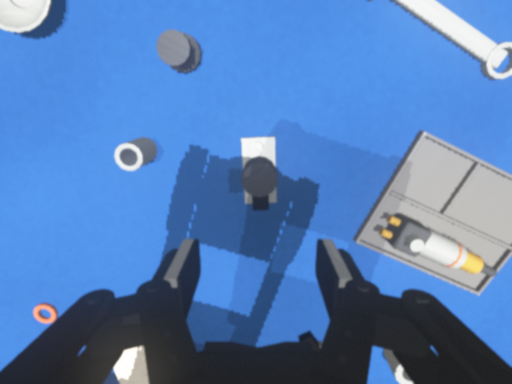

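The injector lies in the channel. The solenoid is at about (259,175), with its flange turned about 1–2° from the tool.

```bash
python3 -m inch '{"translation":[[0.4,0,3],[0,0,3.6],[0,0,3.6],[0,0,3],[0,0,2],[0,0,0],[0,0,0]],"delta_rot":[[0,0,-1.5],[0,0,0],[0,0,0],[0,0,0],[0,0,0],[0,0,0],[0,0,0]]}'
python3 -m inch '{"translation":[[0,0,0],[0,0,0],[0,0,0],[0,0,0],[0,0,0],[0,0,0]],"delta_rot":[[0,0,0],[0,0,0],[0,0,0],[0,0,0],[0,0,0],[0,0,0]]}' 0
python3 -m inch '{"translation":[[0,0,-0.5],[0,0,-1.5],[0,0,-3],[0,0,-3.5],[0,0,-3.5],[0,0,0]],"delta_rot":[[0,0,0],[0,0,0],[0,0,0],[0,0,0],[0,0,0],[0,0,0]]}'
python3 - <<'E'
from h import *
see("solenoid")
a=np.radians(-16.7);R=np.array([[np.cos(a),-np.sin(a)],[np.sin(a),np.cos(a)]])
t=np.array([564,-285])+R@np.array([32,-34]);print(t)
plan((*t,150,-16.7))
E
```

```text
t: 13.43
tool_pos: [589.1, -70.0, 28.7]
ee_rot: [0.997, 0.082, -0.001, -0.0]
contact_force: [0.1, 0.2, 0.5]
finger_gap: 59.9
gripper_force: 0.0
t: 13.93
tool_pos: [590.9, -70.3, 31.3]
ee_rot: [0.997, 0.082, 0.001, 0.0]
contact_force: [-0.2, 0.2, 8.0]
finger_gap: 32.2
gripper_force: 58.9
t: 14.43
tool_pos: [593.2, -70.7, 156.7]
ee_rot: [0.997, 0.082, 0.005, 0.001]
contact_force: [2.3, -1.1, -1.1]
finger_gap: 32.4
gripper_force: 59.8
solenoid mark [590.3 -71.7 127. ] 0.96
solenoid trace 0.56 n 8088 centre [594.4 -69.9] sides [(32.7, 100.4), (65.7, 10.4)] z [130.2 162.4 165.9]
[ 584.88006216 -326.76150146]
pose [589.8 -70.2 150.1] closing -80.6 tilt [ 0.0015 -0.0003] gap 32.3 t 14.58 q6 1.24
shift cm [-4.670e+00  2.524e+01  2.000e-02] rows>= 7 then rz -63.9  (other way 116.1 )
```

```bash
python3 -m inch '{"translation":[[-0.3,1.6,0],[-0.6,3,0],[-0.7,3.8,0],[-0.7,3.8,0],[-0.7,3.8,0],[-0.7,3.8,0],[-0.6,3.2,0],[-0.37,2.24,0],[0,0,0],[0,0,0]],"delta_rot":[[0,0,0],[0,0,0],[0,0,0],[0,0,0],[0,0,0],[0,0,0],[0,0,0],[0,0,0],[0,0,-5],[0,0,-7]]}'
python3 -m inch '{"translation":[[0,0,0],[0,0,0],[0,0,0],[0,0,0],[0,0,0],[0,0,0],[0,0,0],[0,0,0],[0,0,0],[0,0,0]],"delta_rot":[[0,0,-7],[0,0,-7],[0,0,-7],[0,0,-7],[0,0,-7],[0,0,-7],[0,0,-7],[0,0,-2.9],[0,0,0],[0,0,0]]}'
python3 - <<'E'
from h import *
see("solenoid",lo=100)
see("tray_three","w5",lo=-3)
plan((584.5,-326.5,32,-16.7))
E
```

```text
t: 15.42
tool_pos: [583.5, -328.1, 147.3]
ee_rot: [0.983, 0.186, -0.001, -0.001]
contact_force: [0.0, 0.5, -1.1]
finger_gap: 32.3
gripper_force: 60.1
t: 16.25
tool_pos: [584.1, -326.4, 148.0]
ee_rot: [0.803, 0.596, -0.0, -0.001]
contact_force: [-0.2, 0.4, -1.2]
finger_gap: 32.7
gripper_force: 59.9
solenoid mark [ 584.  -329.5  118.2] 0.67
tray_three mark [ 563.2 -284.7   -2.7] 0.92
tray_three trace 0.75 n 19182 centre [ 564.1 -284.4] sides [(133.1, 163.3), (166.9, 73.3)] z [1.3 2.9 9.3]
pose [ 584.7 -326.8  149.2] closing -16.8 tilt [-0.0002  0.0001] gap 32.1 t 16.55 q6 -0.26
shift cm [ 0.02 -0.02 11.72] rows>= 3 then rz -0.1  (other way 179.9 )
```

View pics/w5.png

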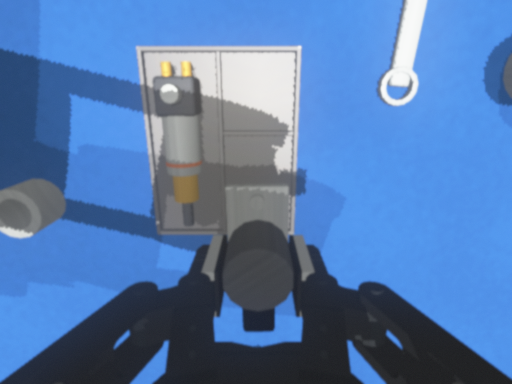

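The injector is lying correctly in the channel. The solenoid is held square above the wider pocket at (258,265).

```bash
python3 -m inch '{"translation":[[0,0,2],[0,0,3.6],[0,0,3.2],[0,0,1.6],[0,0,0.7],[0,0,0.2],[0,0,0]],"delta_rot":[[0,0,0],[0,0,0],[0,0,0],[0,0,0],[0,0,0],[0,0,0],[0,0,0]]}'
python3 -m inch '{"translation":[[0,0,0.1],[0,0,0.1],[0,0,0]],"delta_rot":[[0,0,0],[0,0,0],[0,0,0]]}'
python3 -m inch '{"translation":[[0,0,0.1],[0,0,0]],"delta_rot":[[0,0,0],[0,0,0]]}'
```

```text
t: 17.13
tool_pos: [585.1, -327.0, 36.6]
ee_rot: [0.803, 0.597, 0.0, 0.0]
contact_force: [0.5, 0.6, -2.5]
finger_gap: 32.3
gripper_force: 60.0
t: 17.38
tool_pos: [585.4, -327.1, 35.4]
ee_rot: [0.802, 0.597, 0.0, 0.001]
contact_force: [0.2, -0.8, -0.3]
finger_gap: 32.3
gripper_force: 60.0
t: 17.55
tool_pos: [585.3, -327.2, 34.3]
ee_rot: [0.802, 0.597, 0.0, 0.001]
contact_force: [-1.8, -0.1, 5.7]
finger_gap: 32.1
gripper_force: 61.1
```

```bash
python3 -m inch '{"translation":[[0,0,0.05],[0,0,0]],"delta_rot":[[0,0,0],[0,0,0]]}'
python3 -m inch '{"translation":[[0,0,0],[0,0,0],[0,0,0],[0,0,-0.5],[0,0,-2],[0,0,-3],[0,0,-4],[0,0,-3],[0,0,-2],[0,0,0]],"delta_rot":[[0,0,0],[0,0,0],[0,0,0],[0,0,0],[0,0,0],[0,0,0],[0,0,0],[0,0,0],[0,0,0],[0,0,0]]}' 4.6
python3 - <<'E'
from h import *
c,X=see("solenoid",lo=6)
m=robot.trace("wrist","solenoid")[0]["pixels"];Y=X[m];print([(lo,cv2.minAreaRect(Y[(Y[:,2]>lo)&(Y[:,2]<hi)][:,:2].astype(np.float32))) for lo,hi in ((6,14),(38,60))])
plan((600,100,180,None),(400,285,180,None))
E
```

```text
t: 17.72
tool_pos: [585.3, -327.1, 34.3]
ee_rot: [0.802, 0.597, 0.0, 0.001]
contact_force: [-2.8, 2.5, 14.0]
finger_gap: 32.1
gripper_force: 61.8
t: 18.55
tool_pos: [586.9, -328.1, 183.2]
ee_rot: [0.802, 0.597, 0.001, 0.003]
contact_force: [1.0, -0.7, 0.3]
finger_gap: 46.2
gripper_force: 0.0
solenoid mark [ 585.  -331.8    6.9] 0.88
solenoid trace 0.89 n 2121 centre [ 585.1 -327.7] sides [(31.8, 164.5), (68.4, 74.5)] z [ 7.6 40.4 43.7]
[(6, ((583.6337280273438, -333.2123107910156), (80.49998474121094, 34.04352569580078), 74.41099548339844)), (38, ((583.0968627929688, -334.6500244140625), (47.47672653198242, 32.742244720458984), 72.69562530517578))]
pose [ 584.2 -326.4  176.9] closing -16.7 tilt [-0.0012  0.0008] gap 46.1 t 18.75 q6 -0.26
shift cm [ 41.29 -10.76  -0.28] rows>= 11 then rz 0  (other way 0 )
shift cm [ 11.96 -24.48   0.04] rows>= 7 then rz 0  (other way 0 )
```

```bash
python3 -m inch '{"translation":[[2,-0.5,0],[3.5,-0.9,0],[3.9,-1.03,0],[3.9,-1.03,0],[3.9,-1.03,0],[3.9,-1.03,0],[3.9,-1.03,0],[3.9,-1.03,0],[3.9,-1.03,0],[3.9,-1.03,0]],"delta_rot":[[0,0,0],[0,0,0],[0,0,0],[0,0,0],[0,0,0],[0,0,0],[0,0,0],[0,0,0],[0,0,0],[0,0,0]]}' 6
python3 -m inch '{"translation":[[3.9,-1.4,0],[2,-3.5,0],[1.8,-3.7,0],[1.8,-3.7,0],[1.8,-3.7,0],[1.8,-3.7,0],[1.8,-3.7,0],[1.4,-2.8,0],[0,0,0],[0,0,0]],"delta_rot":[[0,0,0],[0,0,0],[0,0,0],[0,0,0],[0,0,0],[0,0,0],[0,0,0],[0,0,0],[0,0,0],[0,0,0]]}'
python3 - <<'E'
from h import *
c,X=see("cap_nut","w6",30)
m=robot.trace("wrist","cap_nut")[0]["pixels"]&(X[...,2]>34)
K=c["intrinsics"]
cs=cv2.findContours(m.astype(np.uint8),0,2)[0];ct=max(cs,key=cv2.contourArea)[:,0]
P=X[ct[:,1],ct[:,0],:2];P=P[~np.isnan(P[:,0])]
Y=X[m][:,:2]
best=[]
for a in range(60):
    n=np.radians(a+np.arange(3)*60);w=[np.ptp(np.percentile(Y@[np.cos(t),np.sin(t)],[1,99])) for t in n];best.append((round(sum(w),1),a,np.round(w,1)))
best.sort(key=lambda b:b[0]);print(best[:4],best[-1]);print(cv2.minEnclosingCircle(Y.astype(np.float32)))
plan((376,288,30,None))
E
```

```text
t: 19.58
tool_pos: [597.0, 54.3, 176.4]
ee_rot: [0.802, 0.597, -0.001, -0.001]
contact_force: [0.7, 0.1, -0.5]
finger_gap: 59.8
gripper_force: 0.0
t: 20.42
tool_pos: [392.5, 284.6, 176.9]
ee_rot: [0.802, 0.598, -0.001, -0.0]
contact_force: [0.4, -0.7, -0.7]
finger_gap: 59.9
gripper_force: 0.0
cap_nut mark [376.1 287.9   0.4] 0.55
cap_nut trace 0.79 n 892 centre [377.1 290.8] sides [(27.7, 146.6), (33.0, 56.6)] z [32.3 39.6 41.1]
[(np.float64(88.6), 26, array([29.8, 29.8, 29. ])), (np.float64(88.8), 23, array([29.8, 29.9, 29.1])), (np.float64(88.8), 25, array([29.8, 29.9, 29.1])), (np.float64(88.8), 27, array([29.8, 29.9, 29. ]))] (np.float64(93.3), 58, array([31.7, 31.1, 30.5]))
((376.697998046875, 290.1778564453125), 17.30718231201172)
pose [394.7 283.3 177.4] closing -16.8 tilt [-0.0005 -0.0004] gap 59.9 t 20.62 q6 0.85
shift cm [-0.08 -1.93 14.74] rows>= 4 then rz 0  (other way 0 )
```

View pics/w6.png

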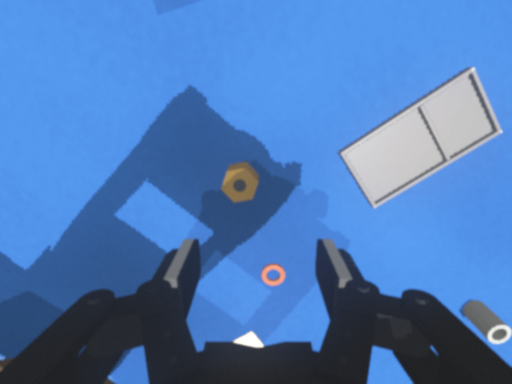

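Run:
```python
from h import *
plan((376.7,290,31,-33.7))
```

```text
pose [394.7 283.3 177.4] closing -16.8 tilt [-0.0005 -0.0004] gap 59.9 t 20.62 q6 0.85
shift cm [ 0.13 -1.92 14.64] rows>= 4 then rz 16.9  (other way -163.1 )
```

```bash
python3 -m inch '{"translation":[[0.13,-1.92,0],[0,0,1.2],[0,0,3],[0,0,3.6],[0,0,3.4],[0,0,2.4],[0,0,1],[0,0,0],[0,0,0]],"delta_rot":[[0,0,0],[0,0,5.7],[0,0,5.6],[0,0,5.6],[0,0,0],[0,0,0],[0,0,0],[0,0,0],[0,0,0]]}'
python3 -m inch '{"translation":[[0,0,0],[0,0,0],[0,0,0],[0,0,0],[0,0,0],[0,0,0]],"delta_rot":[[0,0,0],[0,0,0],[0,0,0],[0,0,0],[0,0,0],[0,0,0]]}' 0
python3 -m inch '{"translation":[[0,0,-0.5],[0,0,-1.5],[0,0,-3],[0,0,-3.5],[0,0,-3.5],[0,0,0]],"delta_rot":[[0,0,0],[0,0,0],[0,0,0],[0,0,0],[0,0,0],[0,0,0]]}'
python3 - <<'E'
from h import *
see("cap_nut")
a=np.radians(-16.7);R=np.array([[np.cos(a),-np.sin(a)],[np.sin(a),np.cos(a)]])
t=np.array([564,-284.7])+R@np.array([32,48]);print(t)
plan((570,120,160,None),(*t,160,-16.7))
E
```

```text
t: 21.37
tool_pos: [376.6, 290.3, 32.0]
ee_rot: [0.882, 0.472, -0.0, 0.0]
contact_force: [-0.2, 0.6, -0.1]
finger_gap: 59.8
gripper_force: 0.0
t: 21.87
tool_pos: [377.1, 291.3, 33.5]
ee_rot: [0.881, 0.472, 0.001, -0.0]
contact_force: [0.2, -2.5, 13.1]
finger_gap: 33.3
gripper_force: 58.3
t: 22.37
tool_pos: [378.5, 292.5, 158.2]
ee_rot: [0.881, 0.472, 0.004, -0.0]
contact_force: [2.3, 1.6, -1.1]
finger_gap: 33.0
gripper_force: 59.9
cap_nut mark [377.5 289.  126.4] 0.94
cap_nut trace 0.59 n 4524 centre [378.5 292.4] sides [(29.6, 143.6), (33.7, 53.6)] z [130.3 164.1 165.6]
[ 608.44362479 -247.92005688]
pose [376.3 290.9 152.7] closing -33.6 tilt [0.0016 0.0011] gap 32.9 t 22.52 q6 1.18
shift cm [-3.5  25.59 -0.72] rows>= 7 then rz 0  (other way 0 )
shift cm [-28.51  23.58  -0.03] rows>= 10 then rz -16.9  (other way 163.1 )
```

Run:
```python
from h import *
c=snap("wrist");cv2.imwrite("pics/w7.png",cv2.resize(c["image"][180:384,150:370],None,fx=2.5,fy=2.5,interpolation=cv2.INTER_CUBIC))
```

```text
(no output)
```

View pics/w7.png

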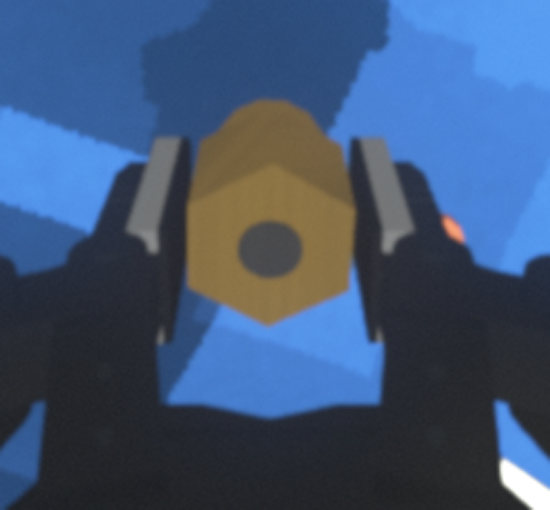

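The nut is held across its flats, upright and only a few degrees skewed, so I'll carry it.

```bash
python3 -m inch '{"translation":[[-0.3,1.6,0],[-0.4,3,-0.3],[-0.5,3.7,-0.4],[-0.5,3.8,0],[-0.5,3.8,0],[-0.5,3.8,0],[-0.6,3.6,0],[-1.7,3,0],[-3,2.5,0],[-3,2.5,0]],"delta_rot":[[0,0,0],[0,0,0],[0,0,0],[0,0,0],[0,0,0],[0,0,0],[0,0,0],[0,0,0],[0,0,0],[0,0,0]]}'
python3 -m inch '{"translation":[[-3,2.5,0],[-3,2.5,0],[-3,2.5,0],[-3,2.5,0],[-3,2.5,0],[-3,2.5,0],[-2.5,2,0],[0,0,0],[0,0,0],[0,0,0]],"delta_rot":[[0,0,0],[0,0,0],[0,0,0],[0,0,0],[0,0,0],[0,0,0],[0,0,0],[0,0,-5.7],[0,0,-5.6],[0,0,-5.6]]}'
python3 - <<'E'
from h import *
see("cap_nut",lo=100)
see("tray_three",lo=-3)
plan((608.4,-247.9,34,-16.7))
E
```

```text
t: 23.4
tool_pos: [575.5, 24.3, 156.9]
ee_rot: [0.881, 0.473, -0.001, -0.001]
contact_force: [0.1, -0.0, -2.3]
finger_gap: 33.2
gripper_force: 60.0
t: 24.23
tool_pos: [602.6, -239.6, 156.6]
ee_rot: [0.801, 0.598, -0.001, -0.002]
contact_force: [0.4, -0.3, -1.0]
finger_gap: 32.9
gripper_force: 60.1
cap_nut mark [ 602.1 -244.2  124. ] 0.61
cap_nut mark [ 376.7 -285.4   -2.3] 0.36
cap_nut trace 0.8 n 4564 centre [ 602.8 -240.3] sides [(29.7, 162.2), (34.6, 72.2)] z [129.4 162.4 163.9]
tray_three mark [ 564.8 -287.1   -4.4] 0.58
tray_three mark [ 602.1 -241.4  122.1] 0.44
tray_three trace 0.7 n 9023 centre [ 562.5 -284.1] sides [(136.5, 162.7), (167.5, 72.7)] z [1.3 2.9 9.4]
pose [ 603.6 -238.7  158.2] closing -16.9 tilt [-0.0009  0.0004] gap 32.9 t 24.53 q6 -0.13
shift cm [-0.74  0.74 12.42] rows>= 4 then rz -0.2  (other way 179.8 )
```

```bash
python3 -m inch '{"translation":[[-0.74,0.74,1.5],[0,0,3.6],[0,0,3.4],[0,0,2],[0,0,1],[0,0,0.3],[0,0,0.1],[0,0,0]],"delta_rot":[[0,0,0],[0,0,0],[0,0,0],[0,0,0],[0,0,0],[0,0,0],[0,0,0],[0,0,0]]}'
python3 -m inch '{"translation":[[0,0,0.1],[0,0,0.1],[0,0,0]],"delta_rot":[[0,0,0],[0,0,0],[0,0,0]]}'
python3 -m inch '{"translation":[[0,0,0.05],[0,0,0]],"delta_rot":[[0,0,0],[0,0,0]]}'
```

```text
t: 25.2
tool_pos: [609.5, -248.5, 40.9]
ee_rot: [0.803, 0.597, 0.0, 0.001]
contact_force: [0.1, 0.1, -0.9]
finger_gap: 33.1
gripper_force: 60.1
t: 25.45
tool_pos: [609.2, -248.5, 38.7]
ee_rot: [0.803, 0.597, 0.0, 0.001]
contact_force: [-0.3, 0.7, -1.8]
finger_gap: 33.1
gripper_force: 60.1
t: 25.62
tool_pos: [608.8, -248.3, 37.6]
ee_rot: [0.802, 0.597, 0.0, 0.0]
contact_force: [-0.3, 0.5, -1.8]
finger_gap: 32.8
gripper_force: 60.1
```

```bash
python3 -m inch '{"translation":[[0,0,0.05],[0,0,0.05],[0,0,0]],"delta_rot":[[0,0,0],[0,0,0],[0,0,0]]}'
python3 -m inch '{"translation":[[0,0,0.05],[0,0,0]],"delta_rot":[[0,0,0],[0,0,0]]}'
```

```text
t: 25.87
tool_pos: [608.8, -248.4, 36.6]
ee_rot: [0.802, 0.597, 0.0, 0.0]
contact_force: [-0.7, 0.3, 3.8]
finger_gap: 33.4
gripper_force: 60.7
t: 26.03
tool_pos: [608.9, -248.4, 36.5]
ee_rot: [0.802, 0.597, 0.0, 0.0]
contact_force: [-2.6, 1.0, 12.0]
finger_gap: 33.0
gripper_force: 61.6
```

Seated. I'll release, rise and go for the collar at (377,−283).

```bash
python3 -m inch '{"translation":[[0,0,0],[0,0,0],[0,0,0],[0,0,-0.5],[0,0,-2],[0,0,-3],[0,0,-4],[0,0,-3],[0,0,-2],[0,0,0]],"delta_rot":[[0,0,0],[0,0,0],[0,0,0],[0,0,0],[0,0,0],[0,0,0],[0,0,0],[0,0,0],[0,0,0],[0,0,0]]}' 4.6
python3 - <<'E'
from h import *
see("cap_nut",lo=6)
plan((385,-283,180,None))
E
```

```text
t: 26.87
tool_pos: [611.0, -249.3, 186.1]
ee_rot: [0.802, 0.597, 0.002, 0.003]
contact_force: [0.2, -0.5, -0.2]
finger_gap: 46.1
gripper_force: 0.0
cap_nut mark [ 605.9 -252.5    4.1] 0.57
cap_nut trace 0.6 n 1825 centre [ 585.3 -327.3] sides [(33.1, 164.0), (69.1, 74.0)] z [ 7.3 37.2 43.5]
pose [ 608.5 -248.2  180.6] closing -16.7 tilt [-0.0002  0.0001] gap 46.3 t 27.02 q6 -0.14
shift cm [ -9.77 -20.4    0.07] rows>= 6 then rz 0  (other way 0 )
```

```bash
python3 -m inch '{"translation":[[-0.8,-1.7,0],[-1.6,-3.4,0],[-1.7,-3.6,0],[-1.7,-3.6,0],[-1.7,-3.5,0],[-1.4,-2.9,0],[-0.87,-1.7,0],[0,0,0],[0,0,0]],"delta_rot":[[0,0,0],[0,0,0],[0,0,0],[0,0,0],[0,0,0],[0,0,0],[0,0,0],[0,0,0],[0,0,0]]}' 7.6
python3 - <<'E'
from h import *
c,X=see("collar","w8",30)
m=robot.trace("wrist","collar")[0]["pixels"]&(X[...,2]>32)
print(cv2.minEnclosingCircle(X[m][:,:2].astype(np.float32)))
plan((377,-283,27,None))
E
```

```text
t: 27.77
tool_pos: [384.1, -283.0, 180.1]
ee_rot: [0.803, 0.596, -0.0, -0.001]
contact_force: [0.8, -0.6, -0.3]
finger_gap: 76.2
gripper_force: 0.0
collar mark [ 380.  -283.9   -3.3] 0.76
collar trace 0.86 n 1005 centre [ 379.8 -282.1] sides [(41.7, 163.1), (42.5, 73.1)] z [31.1 35.5 36.9]
((379.09564208984375, -282.81488037109375), 22.728139877319336)
pose [ 386.  -283.   180.4] closing -16.7 tilt [-0.0003  0.0003] gap 76.0 t 27.97 q6 -0.4
shift cm [-0.27 -0.85 15.34] rows>= 4 then rz 0  (other way 0 )
```

View pics/w8.png

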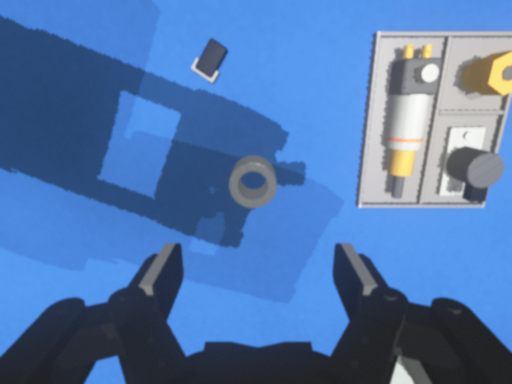

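The large kit looks right: injector, solenoid and nut are all in their compartments. The collar is at (253,181).

```bash
python3 -m inch '{"translation":[[-0.17,-0.64,2],[0,0,3.6],[0,0,3.6],[0,0,3.3],[0,0,2],[0,0,0.8],[0,0,0],[0,0,0]],"delta_rot":[[0,0,0],[0,0,0],[0,0,0],[0,0,0],[0,0,0],[0,0,0],[0,0,0],[0,0,0]]}'
python3 -m inch '{"translation":[[0,0,0],[0,0,0],[0,0,0],[0,0,0],[0,0,0],[0,0,0]],"delta_rot":[[0,0,0],[0,0,0],[0,0,0],[0,0,0],[0,0,0],[0,0,0]]}' 0
python3 -m inch '{"translation":[[0,0,-0.5],[0,0,-1.5],[0,0,-3],[0,0,-3.5],[0,0,-3.5],[0,0,0]],"delta_rot":[[0,0,0],[0,0,0],[0,0,0],[0,0,0],[0,0,0],[0,0,0]]}'
python3 - <<'E'
from h import *
see("collar",lo=100)
plan((560,-40,155,None),(529.8,265.4,155,None))
E
```

```text
t: 28.63
tool_pos: [379.1, -282.8, 28.0]
ee_rot: [0.802, 0.597, -0.0, -0.0]
contact_force: [0.6, 0.3, 0.9]
finger_gap: 75.9
gripper_force: 0.0
t: 29.13
tool_pos: [379.4, -283.4, 29.4]
ee_rot: [0.803, 0.597, 0.0, 0.001]
contact_force: [-0.4, 2.5, 19.7]
finger_gap: 44.7
gripper_force: 58.1
t: 29.63
tool_pos: [380.8, -284.8, 153.9]
ee_rot: [0.802, 0.597, 0.001, 0.004]
contact_force: [3.1, -1.9, -1.6]
finger_gap: 44.0
gripper_force: 62.0
collar mark [ 380.1 -286.1  122.5] 0.58
collar trace 0.73 n 7486 centre [ 381.3 -284.1] sides [(43.2, 164.4), (44.6, 74.4)] z [129.8 158.3 160.9]
pose [ 378.7 -283.   148.5] closing -16.7 tilt [ 0.0012 -0.0011] gap 44.3 t 29.78 q6 -0.41
shift cm [28.49 10.37 -0.66] rows>= 8 then rz 0  (other way 0 )
shift cm [ 28.38 -11.69  -0.04] rows>= 8 then rz 0  (other way 0 )
```

```bash
python3 -m inch '{"translation":[[1.5,0.5,-0.3],[3,1.1,-0.4],[3.8,1.4,0],[3.8,1.4,0],[3.8,1.4,0],[3.8,1.4,0],[3.8,1.4,0],[3.8,1.4,0],[3.8,-0.8,0],[3.8,-1.4,0]],"delta_rot":[[0,0,0],[0,0,0],[0,0,0],[0,0,0],[0,0,0],[0,0,0],[0,0,0],[0,0,0],[0,0,0],[0,0,0]]}'
python3 -m inch '{"translation":[[3.8,-1.5,0],[3.8,-1.5,0],[3.8,-1.5,0],[3.8,-1.5,0],[3.4,-1.4,0],[2.5,-1,0],[0.8,-0.4,0],[0,0,0],[0,0,0]],"delta_rot":[[0,0,0],[0,0,0],[0,0,0],[0,0,0],[0,0,0],[0,0,0],[0,0,0],[0,0,0],[0,0,0]]}'
python3 - <<'E'
from h import *
see("collar",lo=100)
see("tray_two","w9",lo=-3)
plan((529.8,265.4,34,None))
E
```

```text
t: 30.62
tool_pos: [554.7, 30.5, 153.1]
ee_rot: [0.803, 0.597, -0.0, -0.0]
contact_force: [0.1, 1.0, -2.1]
finger_gap: 44.1
gripper_force: 62.0
t: 31.37
tool_pos: [531.7, 263.6, 153.5]
ee_rot: [0.802, 0.597, -0.001, -0.0]
contact_force: [-0.2, -0.6, -1.8]
finger_gap: 44.2
gripper_force: 62.0
collar mark [531.4 262.  120.3] 0.93
collar mark [ 5.943e+02  4.870e+01 -4.000e-01] 0.38
collar trace 0.65 n 7533 centre [532.3 264.5] sides [(43.2, 175.6), (44.5, 85.6)] z [129.1 157.9 160.4]
tray_two mark [551.5 272.9  -1.5] 0.65
tray_two trace 0.93 n 10137 centre [554.5 273.7] sides [(71.1, 107.4), (137.3, 17.4)] z [1.3 2.8 9.3]
pose [532.8 262.9 154.7] closing -16.8 tilt [-0.0002 -0.0001] gap 44.0 t 31.67 q6 0.7
shift cm [ 0.15 -0.36 12.07] rows>= 3 then rz 0  (other way 0 )
```

View pics/w9.png

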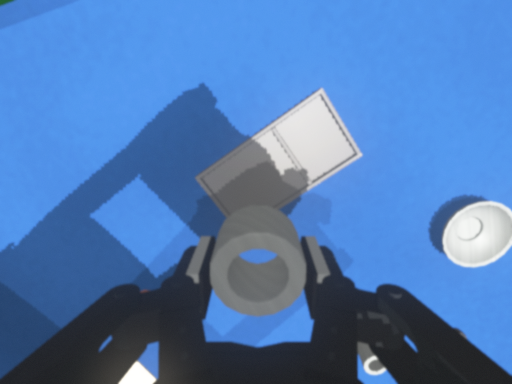

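```bash
python3 -m inch '{"translation":[[0.2,-0.36,1.5],[0,0,3.6],[0,0,3.3],[0,0,2],[0,0,1],[0,0,0.3],[0,0,0.1],[0,0,0]],"delta_rot":[[0,0,0],[0,0,0],[0,0,0],[0,0,0],[0,0,0],[0,0,0],[0,0,0],[0,0,0]]}'
python3 -m inch '{"translation":[[0,0,0.1],[0,0,0.1],[0,0,0]],"delta_rot":[[0,0,0],[0,0,0],[0,0,0]]}'
python3 -m inch '{"translation":[[0,0,0.1],[0,0,0]],"delta_rot":[[0,0,0],[0,0,0]]}'
```

```text
t: 32.33
tool_pos: [530.5, 267.0, 37.8]
ee_rot: [0.803, 0.597, 0.001, 0.0]
contact_force: [-0.4, 0.0, -1.4]
finger_gap: 44.5
gripper_force: 62.0
t: 32.58
tool_pos: [530.2, 267.1, 35.6]
ee_rot: [0.802, 0.597, 0.001, 0.0]
contact_force: [-0.4, 0.5, -1.9]
finger_gap: 43.9
gripper_force: 62.0
t: 32.75
tool_pos: [529.8, 267.0, 34.0]
ee_rot: [0.802, 0.597, 0.0, 0.0]
contact_force: [-0.2, 0.2, -2.9]
finger_gap: 44.4
gripper_force: 62.0
```

```bash
python3 -m inch '{"translation":[[0,0,0.1],[0,0,0]],"delta_rot":[[0,0,0],[0,0,0]]}'
python3 -m inch '{"translation":[[0,0,0.05],[0,0,0]],"delta_rot":[[0,0,0],[0,0,0]]}'
```

```text
t: 32.92
tool_pos: [529.7, 266.9, 32.7]
ee_rot: [0.802, 0.597, -0.0, -0.0]
contact_force: [0.1, -1.0, -2.9]
finger_gap: 44.0
gripper_force: 62.0
t: 33.08
tool_pos: [529.7, 266.9, 32.6]
ee_rot: [0.802, 0.597, -0.0, -0.0]
contact_force: [-1.8, -0.3, 5.3]
finger_gap: 44.4
gripper_force: 62.7
```

```bash
python3 -m inch '{"translation":[[0,0,0],[0,0,0],[0,0,0],[0,0,-0.5],[0,0,-2],[0,0,-3],[0,0,-4],[0,0,-3],[0,0,-2],[0,0,0]],"delta_rot":[[0,0,0],[0,0,0],[0,0,0],[0,0,0],[0,0,0],[0,0,0],[0,0,0],[0,0,0],[0,0,0],[0,0,0]]}' 6
python3 - <<'E'
from h import *
see("collar",lo=12)
plan((594,49,180,None))
E
```

```text
t: 33.92
tool_pos: [531.9, 267.8, 182.3]
ee_rot: [0.802, 0.597, 0.003, 0.001]
contact_force: [1.6, 0.9, 1.4]
finger_gap: 60.3
gripper_force: 0.0
collar mark [532.2 265.7   1.7] 0.98
collar trace 0.86 n 1372 centre [529.9 268. ] sides [(42.5, 164.7), (43.6, 74.7)] z [14.2 38.1 39.8]
pose [529.5 266.8 177.2] closing -16.7 tilt [ 0. -0.] gap 59.9 t 34.07 q6 0.71
shift cm [-19.    12.44  -0.28] rows>= 6 then rz 0  (other way 0 )
```

```bash
python3 -m inch '{"translation":[[-1.6,1,-0.2],[-3,2,0],[-3.4,2.2,0],[-3.4,2.2,0],[-3.4,2.2,0],[-2.6,1.7,0],[-1.6,1.1,0],[0,0,0],[0,0,0]],"delta_rot":[[0,0,0],[0,0,0],[0,0,0],[0,0,0],[0,0,0],[0,0,0],[0,0,0],[0,0,0],[0,0,0]]}' 5.5
python3 - <<'E'
from h import *
c,X=see("sleeve","w10",36)
m=robot.trace("wrist","sleeve")[0]["pixels"]&(X[...,2]>38)
(x,y),r=cv2.minEnclosingCircle(X[m][:,:2].astype(np.float32));print(x,y,r)
plan((x,y,31,None))
E
```

```text
t: 34.82
tool_pos: [593.2, 48.2, 177.9]
ee_rot: [0.803, 0.596, -0.001, -0.001]
contact_force: [-0.2, 0.4, 0.3]
finger_gap: 54.8
gripper_force: 0.0
sleeve mark [5.962e+02 4.980e+01 5.000e-01] 0.66
sleeve trace 0.81 n 327 centre [595.7  51.1] sides [(23.0, 166.9), (22.8, 76.9)] z [36.4 41.2 42.8]
595.543701171875 49.99480056762695 12.786046981811523
pose [593.2  50.3 178.8] closing -16.7 tilt [-0.001   0.0001] gap 54.8 t 35.02 q6 0.32
shift cm [ 0.04  0.24 14.78] rows>= 4 then rz 0  (other way 0 )
```

View pics/w10.png

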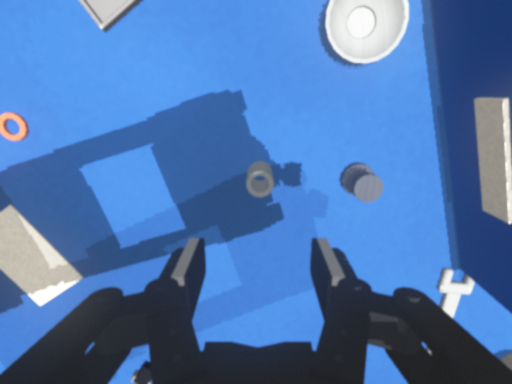

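The sleeve is at (260,180). The plunger at (362,183) is far enough away.

```bash
python3 -m inch '{"translation":[[0.04,0.24,2],[0,0,3.6],[0,0,3.6],[0,0,3],[0,0,1.8],[0,0,0.8],[0,0,0],[0,0,0]],"delta_rot":[[0,0,0],[0,0,0],[0,0,0],[0,0,0],[0,0,0],[0,0,0],[0,0,0],[0,0,0]]}'
python3 -m inch '{"translation":[[0,0,0],[0,0,0],[0,0,0],[0,0,0],[0,0,0],[0,0,0]],"delta_rot":[[0,0,0],[0,0,0],[0,0,0],[0,0,0],[0,0,0],[0,0,0]]}' 0
python3 -m inch '{"translation":[[0,0,-0.5],[0,0,-1.5],[0,0,-3],[0,0,-3.5],[0,0,-3.5],[0,0,0]],"delta_rot":[[0,0,0],[0,0,0],[0,0,0],[0,0,0],[0,0,0],[0,0,0]]}'
python3 - <<'E'
from h import *
see("sleeve",lo=100)
a=np.radians(17.8);t=np.array([554.5,273.7])+42*np.array([np.cos(a),np.sin(a)]);print(t)
plan((*t,155,None))
E
```

```text
t: 35.68
tool_pos: [596.4, 49.5, 31.8]
ee_rot: [0.802, 0.597, 0.0, 0.0]
contact_force: [-0.7, -0.5, 0.5]
finger_gap: 55.3
gripper_force: 0.0
t: 36.18
tool_pos: [597.1, 49.0, 33.0]
ee_rot: [0.802, 0.597, 0.001, 0.001]
contact_force: [-1.3, 0.6, 11.4]
finger_gap: 24.8
gripper_force: 58.2
t: 36.68
tool_pos: [599.6, 49.0, 158.4]
ee_rot: [0.802, 0.597, 0.004, 0.003]
contact_force: [2.7, 0.9, -0.3]
finger_gap: 24.1
gripper_force: 59.0
sleeve mark [599.8  48.8 126.4] 0.66
sleeve trace 0.7 n 3315 centre [600.1  49.3] sides [(23.0, 168.0), (25.6, 78.0)] z [132.1 160.4 167.7]
[594.4894345  286.53920281]
pose [596.3  48.9 152. ] closing -16.7 tilt [0.0014 0.    ] gap 24.7 t 36.83 q6 0.32
shift cm [22.71 -7.02 -0.29] rows>= 6 then rz 0  (other way 0 )
```

```bash
python3 -m inch '{"translation":[[1.6,-0.5,-0.3],[3,-0.9,0],[3.8,-1.2,0],[3.8,-1.2,0],[3.8,-1.2,0],[3.4,-1.02,0],[2.2,-0.7,0],[1.1,-0.3,0],[0,0,0],[0,0,0]],"delta_rot":[[0,0,0],[0,0,0],[0,0,0],[0,0,0],[0,0,0],[0,0,0],[0,0,0],[0,0,0],[0,0,0],[0,0,0]]}'
python3 - <<'E'
from h import *
see("sleeve",lo=100)
see("tray_two","w11",lo=-3)
plan((594.5,286.5,38,None))
E
```

```text
t: 37.67
tool_pos: [593.6, 286.1, 153.1]
ee_rot: [0.802, 0.597, -0.001, -0.0]
contact_force: [0.6, -1.0, -0.3]
finger_gap: 24.6
gripper_force: 59.0
sleeve mark [592.5 285.5 117.9] 0.91
sleeve trace 0.78 n 3401 centre [594.4 287.1] sides [(24.8, 115.6), (24.1, 25.6)] z [126.2 155.1 162.4]
tray_two mark [552.2 270.4  -4. ] 0.78
tray_two trace 0.72 n 6597 centre [554.5 273.4] sides [(70.8, 107.8), (138.5, 17.8)] z [1.4 2.9 9.4]
pose [594.5 285.4 154.3] closing -16.8 tilt [-0.0001 -0.0002] gap 24.5 t 37.97 q6 0.7
shift cm [ 0.11 -0.03 11.63] rows>= 3 then rz 0  (other way 0 )
```

View pics/w11.png

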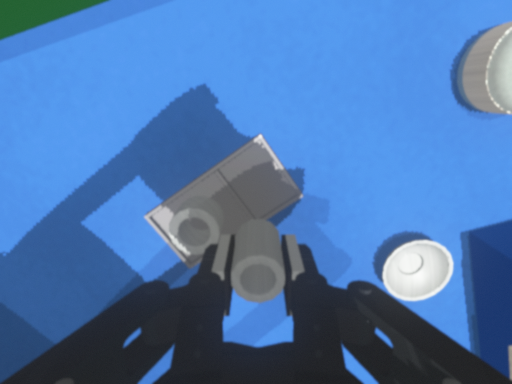

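The collar stands in the larger pocket at (195,230), and the sleeve is held above the smaller one.

```bash
python3 -m inch '{"translation":[[0.1,0,1.5],[0,0,3.4],[0,0,3.2],[0,0,2],[0,0,1],[0,0,0.3],[0,0,0.1],[0,0,0]],"delta_rot":[[0,0,0],[0,0,0],[0,0,0],[0,0,0],[0,0,0],[0,0,0],[0,0,0],[0,0,0]]}'
python3 -m inch '{"translation":[[0,0,0.1],[0,0,0.1],[0,0,0]],"delta_rot":[[0,0,0],[0,0,0],[0,0,0]]}'
python3 -m inch '{"translation":[[0,0,0.05],[0,0,0]],"delta_rot":[[0,0,0],[0,0,0]]}'
```

```text
t: 38.63
tool_pos: [595.4, 287.6, 40.4]
ee_rot: [0.803, 0.597, 0.001, 0.0]
contact_force: [-0.1, 0.3, -1.1]
finger_gap: 24.4
gripper_force: 59.0
t: 38.88
tool_pos: [595.0, 287.6, 38.1]
ee_rot: [0.802, 0.597, 0.001, 0.0]
contact_force: [-0.5, -0.5, -0.8]
finger_gap: 24.5
gripper_force: 59.0
t: 39.05
tool_pos: [594.7, 287.6, 37.1]
ee_rot: [0.802, 0.597, 0.0, 0.0]
contact_force: [0.0, -0.5, -1.6]
finger_gap: 24.3
gripper_force: 59.0
```

```bash
python3 -m inch '{"translation":[[0,0,0.1],[0,0,0]],"delta_rot":[[0,0,0],[0,0,0]]}'
python3 -m inch '{"translation":[[0,0,0.05],[0,0,0]],"delta_rot":[[0,0,0],[0,0,0]]}'
```

```text
t: 39.22
tool_pos: [594.8, 287.6, 36.1]
ee_rot: [0.802, 0.597, 0.0, 0.0]
contact_force: [-0.2, -0.3, 2.7]
finger_gap: 24.1
gripper_force: 59.5
t: 39.38
tool_pos: [594.8, 287.6, 36.0]
ee_rot: [0.802, 0.597, 0.0, 0.0]
contact_force: [-2.7, -0.0, 11.1]
finger_gap: 24.6
gripper_force: 60.3
```

```bash
python3 -m inch '{"translation":[[0,0,0],[0,0,0],[0,0,0],[0,0,-0.5],[0,0,-2],[0,0,-3],[0,0,-4],[0,0,-4],[0,0,-3],[0,0,0]],"delta_rot":[[0,0,0],[0,0,0],[0,0,0],[0,0,0],[0,0,0],[0,0,0],[0,0,0],[0,0,0],[0,0,0],[0,0,0]]}' 3.8
python3 - <<'E'
from h import *
see("sleeve",lo=12);see("collar",lo=12)
for q in ("injector","solenoid","cap_nut","plunger"): see(q,"f_top" if q=="injector" else None,lo=12,cam="top")
i=cv2.imread("pics/f_top.png")[90:300,90:440];cv2.imwrite("pics/f1.png",cv2.resize(i,(800,480),interpolation=cv2.INTER_CUBIC))
E
```

```text
t: 40.22
tool_pos: [597.5, 288.7, 207.6]
ee_rot: [0.802, 0.597, 0.005, 0.001]
contact_force: [1.7, 1.1, 0.2]
finger_gap: 38.2
gripper_force: 0.0
sleeve mark [597.1 289.4   2.5] 0.63
collar mark [529.8 264.2   2.3] 0.75
collar trace 0.82 n 1348 centre [531. 268.] sides [(44.0, 96.0), (43.1, 6.0)] z [13.5 37.6 39.8]
injector mark [ 529.1 -279.5    1.6] 0.88
injector mark [594.9 286.3   6.3] 0.52
injector trace 0.59 n 373 centre [ 531.3 -271.3] sides [(27.7, 166.1), (113.6, 76.1)] z [24.4 32.2 46.7]
solenoid trace 0.84 n 215 centre [ 580.9 -327.4] sides [(29.1, 163.6), (61.8, 73.6)] z [12.3 42.  46.3]
cap_nut mark [ 606.7 -249.5    5.9] 0.45
cap_nut trace 0.72 n 122 centre [ 604.4 -247.6] sides [(29.3, 135.6), (26.4, 45.6)] z [26.  43.5 46.7]
plunger mark [691.1  16.7  -1.3] 0.58
plunger trace 0.47 n 78 centre [685.   14.7] sides [(21.8, 147.3), (22.5, 57.3)] z [12.7 38.7 41.5]
```

View pics/f1.png

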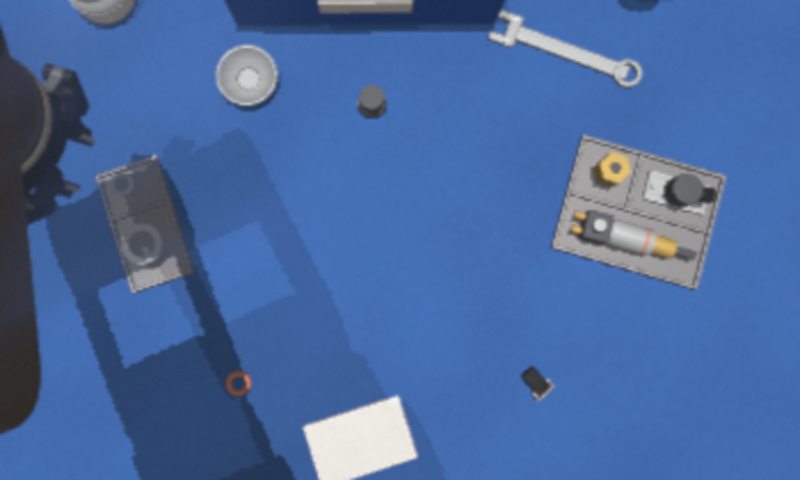

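The picture shows all five parts in their pockets and the plunger where it was at (371,100).

```bash
python3 -c "
from cell import robot
print(robot.hand_in())"
```

```text
the job is handed in; nothing more can be done
None
```

Both kits are made up and handed in at about 40 s: all five parts are in their pockets in the order asked, and the plunger was left where it stood; no verdict came back.

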